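# Restock the gravity-feed tin rack

## Task

Restock the gravity-feed tin rack behind the red tin that is still in it: lay the green tin from the wooden carrier on its side in the mouth of the top lane so that it rolls round to the bottom, then the blue one, which keeps longest, so that red, green and blue wait in that order behind the front stop. The yellow tin stays in the carrier, and the pepper mill, the pink creamer and the soap bottle stay where they stand.

Things in the scene. Friction and masses are not known exactly. Their poses are not given: they have to be found in the camera images.
- rack: Fixed steel gravity-feed rack for tins that lie across it (along its y, either end first): in at the top front, round the back, out at the bottom front. 250 mm deep (x), 113 mm wide (y), 190 mm high at its back sheet (x = +122 mm). Origin: centre of its underside on the worktop; its front, -x, looks towards the robot (yaw within 0.3 rad)
- rack_rear_edge (a point): Middle of the upper lane's rear edge (rack x = +60, z = 116 mm). The upper lane is plain sheet, open above; from its front edge (x = -92, z = 148 mm) it falls 12 degrees to here. Behind it tins drop through a 62 mm gap to the lower lane. Side wires whose tops are 17 mm above the sheet stand 96 mm apart at the front edge, narrowing to 90 mm at x = -12 mm
- rack_mouth (a point): Where the axis of a tin lies when it rests in the mouth of the upper lane: rack x = -50 mm, y = 0, z = 167 mm, i.e. 28 mm above the sheet. A tin let go here rolls to the back at once and reaches the bottom queue within about a second. Overhead, the front of a wall cabinet hangs 0.66 m ahead of the robot's base, from 0.36 m above the worktop upwards
- rack_outlet (a point): Where the axis of the first tin rests against the front stop (x = -122 mm, 47 mm high): rack x = -95 mm, y = 0, z = 43 mm. The lower lane falls 12 degrees to the front and is 90 mm wide. The second tin comes to rest about 53 mm and the third about 107 mm behind the first (rack x = -41 and +12 mm)
- carrier: Fixed wooden carrier with a row of three cells along its y (centres at y = -60, 0, +60 mm), each 56 mm square. Origin: centre of its underside. 70 mm wide (x), 187 mm long (y); floor 6 mm; long sides only 42 mm high; end boards at y = +-90 mm, 7 mm thick and 104 mm high with hand holes. The tins in it stand 48 mm above the long sides, only 6 mm apart and 3 mm from the end boards
- red_tin: Tin with a red label and a yellow band; diameter 54 mm, 84 mm long, plain cylinder with slight rims, about 0.2 kg (varies). Already in the rack: it lies at the outlet against the front stop. Origin: centre of one flat end; +z runs along its axis to the other end
- green_tin: Tin with a green label and a cream band; diameter 54 mm, 84 mm long, plain cylinder with slight rims, about 0.2 kg (varies). Starts upright in one of the carrier's three cells (which one varies), its foot on the 6 mm floor, top at 90 mm. Origin: centre of one flat end; +z runs along its axis to the other end
- blue_tin: Tin with a blue label and a cream band; diameter 54 mm, 84 mm long, plain cylinder with slight rims, about 0.2 kg (varies). Starts upright in one of the carrier's three cells (which one varies), its foot on the 6 mm floor, top at 90 mm. Origin: centre of one flat end; +z runs along its axis to the other end
- yellow_tin: Tin with a yellow label and a red band; diameter 54 mm, 84 mm long, plain cylinder with slight rims, about 0.2 kg (varies). Starts upright in one of the carrier's three cells (which one varies), its foot on the 6 mm floor, top at 90 mm. It stays there. Origin: centre of one flat end; +z runs along its axis to the other end
- red_tin_mid (a point): Middle of the red tin's axis, 42 mm from either end
- green_tin_mid (a point): Middle of the green tin's axis, 42 mm from either end
- blue_tin_mid (a point): Middle of the blue tin's axis, 42 mm from either end
- pepper_mill: Bystander: wooden pepper mill, 58 mm diameter, 170 mm tall, loose; stands between rack and carrier or to the far left or right of them. Origin: centre of its foot
- creamer: Bystander: pink creamer jug, 84 x 106 mm with its handle, 106 mm tall, loose; stands in another of these three places. Origin: centre of its foot
- soap: Bystander: pink soap bottle with a pump, 48 x 78 mm, 180 mm tall, loose; stands in the third of these places. Origin: centre of its foot

How it is judged:
By the outcome, as a careful person would: the job done as asked, in the order asked, and still so for the second after the job is handed in, with the robot touching nothing.
It also fails if it takes over 72 s, if anything falls off the work surface, if the arm or the gripper's body presses on something with over 40 N, if the wrist force passes 120 N, or if a joint passes its speed limit or range.

## Robot

A 6-joint arm with a two-finger parallel gripper is mounted at the origin on a cart in front of the work surface, level with it; the furniture and walls round the work are solid. World frame = base frame: x ahead of the robot, y to its left, z up, the work surface at z = 0. Lengths are in m, angles in rad, forces in N, time in s.
With the tool pointing down it reaches from about 0.375 to 0.9 m from the base axis. Payload 3.1 kg.
Tool frame: the origin (TCP) lies on the centre line of the jaws, within the pads' length; the fingertips stand 19 mm ahead of it and the grasp point (between the pads) is the TCP; z points along the fingers, y is the direction in which the jaws open and shut (so a half turn about z gives the same grasp; the last joint's range is limited). The gripper opens to 85 mm and grips with 20 to 120 N. Pads are 22 mm wide; open, the fingers measure 114 mm over their backs; the gripper's body (76 mm by 85 mm) begins 54 mm behind the grasp point. The pads swing forward as they close: fully open they stand 13 mm farther back than shut.
Start: joints at [-1.502, 0.527, 1.433, -0, 1.181, -0.178], TCP at [0.153, -0.606, 0.25] pointing down, gripper open.
Joint ranges: [-3.08, 3.08], [-0.75, 2.2], [0.22, 2.44], [-1.43, 4.57], [0, 2.65], [-2.85, 2.85]. Speed limits (rad/s): [2.79, 2.79, 3.14, 3.14, 3.14, 3.14].

## Interface

Orientations are given as a unit quaternion [x, y, z, w].
In Python, from station import manip, imaging, workorder gives the robot as it stands.
- The arm moves only by the shell command python3 -m creep 'ROWS' [FORCE]. ROWS is a JSON object of lists of equal length, an entry for each row: "claw": the finger opening in cm, from 0 to 8.54; "dp": the shift along the tool's x, y, z in cm, a list of three; "roll": the turn about the tool's z in rad. In form: {"claw": [claw, ...], "dp": [[dx, dy, dz], ...], "roll": [roll, ...]}. A call has 1 to 12 rows; each row is the pose to reach, as a shift and turn from the pose commanded when the call began, along the tool's axes at that moment; what a row does not reach only later rows make up. A row lasts 1/10 s, in which the tool goes at most 50 mm and 8.59 degrees, less where a joint would pass 70% of its speed; a pose out of reach is approached as far as the arm can. A call with a gripper value outside its range is refused whole. The fingers move at their own pace and stop on an object; FORCE is the grip in N (left out, the last holds). Time passes only in rows, so rows that repeat a pose let the fingers close. It gives the time, the measured TCP pose, the force and the opening at its end, in the units of the state.
- manip.sense(): the state, without advancing time (a new reading comes with each control period).
- imaging.snapshot(name): name is "side" or "top" or "wrist"; returns a dict with "image" (400x640x3 uint8, red, green, blue), "z_map" (400x640 float32, m along the optical axis (not along the pixel's ray), 0 where there is no reading), "vfov" (degrees; the focal length in pixels is half the picture's height over the tangent of half this angle, whatever the lens; pixels are square), "cx", "cy" (the principal point, pixels), "R" (3x3) and "t" (3): a world point X has camera coordinates R X + t. Camera axes: x right, y down, z forward; pixel columns grow to the right and rows downward; lengths in m; the calibration is good to about 2 mm. A picture is of the moment at which its call begins.
- workorder.sign_off(): hands the job in, once; it reports no verdict.
The state is a dict: "t": time; "q": joint angles; "qd": joint speeds; "tau": joint torques, N m; "tcp_pos": TCP position; "tool_rot": TCP orientation; "force": force on the tool from outside, world axes, zero at the start; "ft_torque": the same for the moment, N m; "finger_gap": opening from 0.0 (shut) to 1.0 (fully open).
Only numpy, scipy, OpenCV 4.12 (cv2) and the standard library are available. Lean on these libraries where they do the work, as an engineer would, in place of code of your own. Each camera call takes 0.05 s, during which the arm holds its last target.

## Working session

There is one attempt and no reset: what is moved stays moved. The work goes in short steps, Python scripts to look and compute and a shell command to move; the robot and the scene stay as the last step left them, time stands still between calls to the robot, and variables do not carry over. Pictures are saved under pics/ and viewed, and the job is handed in when it is done.

```bash
ls -la; mkdir -p pics
cat > h.py <<'E'
import numpy as np, cv2
from station import manip, imaging, workorder
def snap(n,fn=None):
    s=imaging.snapshot(n)
    if fn: cv2.imwrite('pics/'+fn+'.png',cv2.cvtColor(s['image'],cv2.COLOR_RGB2BGR))
    return s
def cloud(s):
    H,W=s['z_map'].shape; f=H/2/np.tan(np.radians(s['vfov'])/2)
    v,u=np.mgrid[:H,:W]; z=s['z_map']
    P=np.stack([(u-s['cx'])/f*z,(v-s['cy'])/f*z,z],-1)
    return (P-np.array(s['t']))@np.array(s['R'])   # R^T (P-t)
E
python3 - <<'E'
from h import *
for n in('top','side','wrist'):
    s=snap(n,n+'0'); np.savez(n+'0.npz',**s)
    print(n,s['vfov'],s['cx'],s['cy'],np.round(s['R'],3).tolist(),np.round(s['t'],3))
st=manip.sense(); print(st)
E
```

```text
total 12
drwxr-xr-x  3 agent agent 4096 Dec  6 09:32 .
drwxr-xr-x 23 root  root  4096 Dec  6 09:32 ..
drwxr-xr-x  2 agent agent 4096 Dec  6 09:32 pics
top 51.70985047046729 319.55007487787975 197.75559309093524 [[0.471, -0.882, 0.003], [-0.768, -0.412, -0.49], [0.434, 0.229, -0.872]] [-0.24   0.456  1.426]
side 43.60540328855244 314.4461964803056 198.49435025037167 [[0.875, -0.484, 0.016], [-0.294, -0.556, -0.778], [0.385, 0.676, -0.628]] [-0.455  0.245  1.627]
wrist 68.12721141141489 317.57567215292147 197.1241364744633 [[0.246, -0.969, -0.002], [-0.934, -0.237, 0.266], [-0.258, -0.064, -0.964]] [-0.625 -0.035  0.379]
{'t': 0.15, 'q': array([-1.50151104e+00,  5.28266274e-01,  1.43360607e+00, -1.89844987e-05,
        1.18140978e+00, -1.78465509e-01]), 'qd': array([-0.00155836, -0.00179146, -0.00282036,  0.00093285,  0.00151875,
        0.00142674]), 'tau': array([ 6.28833022e-04, -4.42744052e+01, -1.78276277e+01, -2.14495167e-04,
        5.61236651e-03, -6.18328343e-06]), 'tcp_pos': array([ 0.15327319, -0.6053792 ,  0.24955062]), 'tool_rot': array([ 9.92336449e-01,  1.23562365e-01,  3.73257428e-05, -8.43955986e-04]), 'force': array([-0.13305976, -0.30857504,  0.37178865]), 'ft_torque': array([-0.002921  , -0.040623  ,  0.06773067]), 'finger_gap': 1.0005307732024202}
```

View pics/top0.png

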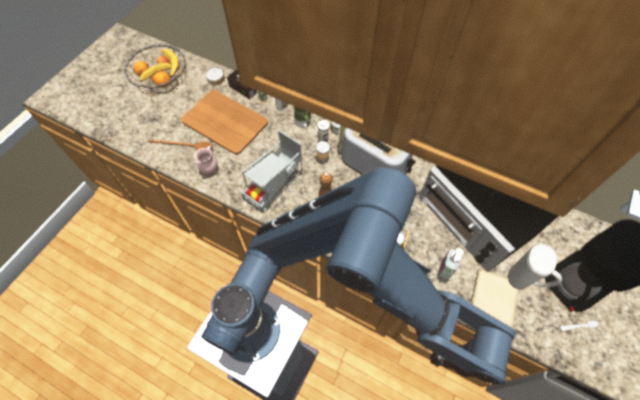

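View pics/side0.png

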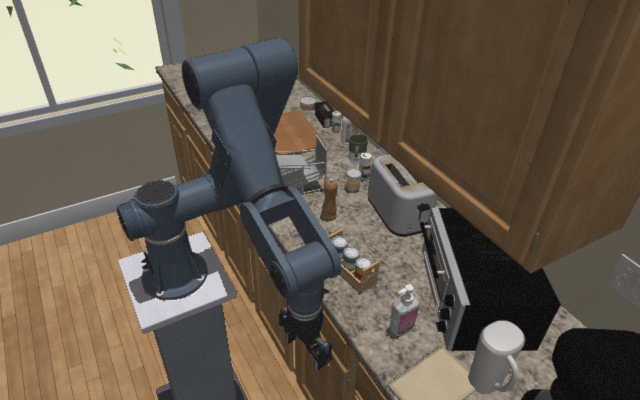

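View pics/wrist0.png

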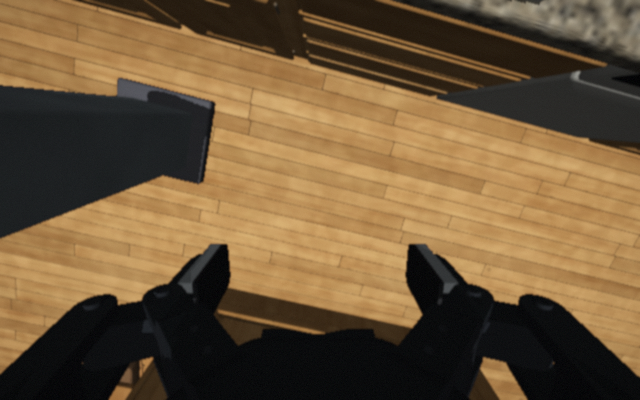

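Top: the rack is near (272,172), the creamer near (205,160), the mill at (326,182) and the soap at (450,263); the arm hides the carrier. Side: the carrier with three tin tops is near (350,258). I'll zoom in and measure next.

Run:
```python
from h import *
out=[]
for n,(a,b,c,d) in {'side':(130,310,260,440),'top':(110,290,190,350)}.items():
    s=dict(np.load(n+'0.npz')); im=s['image'][a:b,c:d]
    im=cv2.resize(im,None,fx=4 if n=='side' else 4,fy=4,interpolation=cv2.INTER_CUBIC); 
    cv2.imwrite(f'pics/{n}z.png',cv2.resize(im[...,::-1],None,fx=.8,fy=.8))
for n,px in {'side':[(340,243),(351,255),(363,266),(330,182),(405,292),(290,180),(349,282)],'top':[(206,158),(326,182),(453,258),(272,170),(255,193)]}.items():
    s=dict(np.load(n+'0.npz')); C=cloud(s)
    for u,v in px: print(n,u,v,C[v,u].round(3),s['image'][v,u])
```

```text
side 340 243 [ 0.499 -0.207  0.089] [206 202 210]
side 351 255 [ 0.505 -0.265  0.083] [186 185 192]
side 363 266 [ 0.508 -0.329  0.091] [205 203 210]
side 330 182 [0.59  0.018 0.154] [104  82  65]
side 405 292 [ 0.617 -0.418  0.   ] [157 152 146]
side 290 180 [0.542 0.24  0.033] [75 73 75]
side 349 282 [ 0.483 -0.298 -0.   ] [75 65 52]
top 206 158 [0.506 0.543 0.026] [153 127 123]
top 326 182 [0.574 0.007 0.146] [137  95  55]
top 453 258 [ 0.512 -0.514  0.142] [175 172 163]
top 272 170 [0.53  0.219 0.135] [227 230 228]
top 255 193 [0.44  0.249 0.07 ] [249 232  73]
```

View pics/sidez.png

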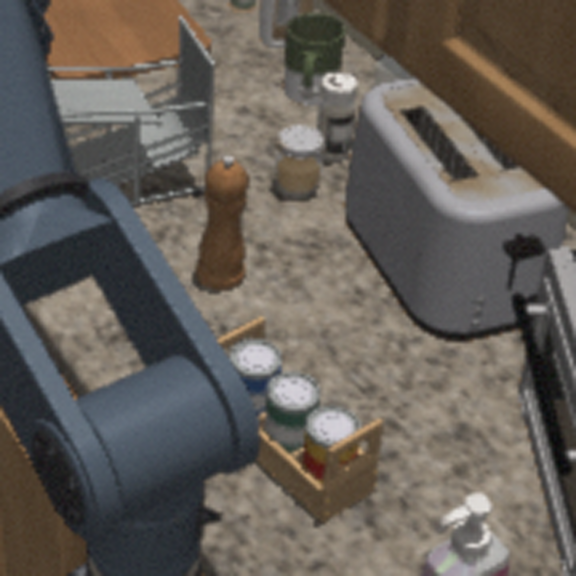

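View pics/topz.png

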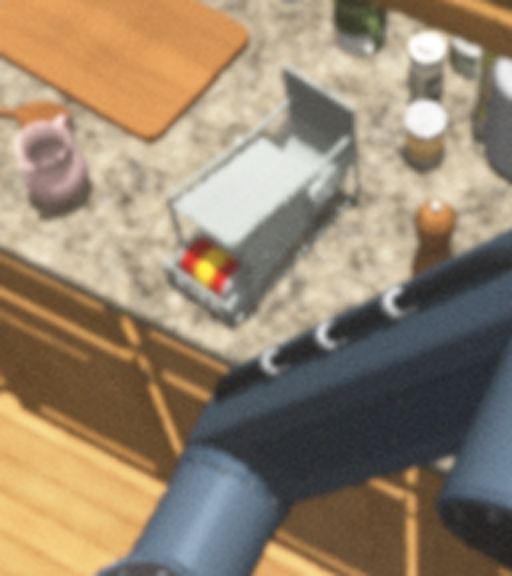

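Side zoom: the tins from left to right are blue, green (middle) and yellow (by the near end board). The red tin lies at the outlet. Next I fit the tin tops and the rack.

Run:
```python
from h import *
s=dict(np.load('side0.npz')); C=cloud(s)
im=s['image'].astype(int)
m=(C[...,2]>.08)&(C[...,2]<.1)&(C[...,0]>.45)&(C[...,0]<.56)&(C[...,1]<-.15)&(C[...,1]>-.38)&(im.min(-1)>150)
n,l,st,ce=cv2.connectedComponentsWithStats(m.astype(np.uint8))
f=200/np.tan(np.radians(s['vfov'])/2)
R=s['R'];t=s['t'];o=-R.T@t
for i in range(1,n):
    if st[i,4]<20: continue
    c,_=cv2.minEnclosingCircle(np.argwhere(l==i)[:,::-1].astype(np.float32))
    v,u=np.nonzero(l==i)
    (eu,ev),_,_=cv2.fitEllipse(cv2.findContours((l==i).astype(np.uint8),0,1)[0][0])
    for uu,vv in [(eu,ev),ce[i]]:
        d=R.T@np.array([(uu-s['cx'])/f,(vv-s['cy'])/f,1]); print(i,st[i],(uu.round(1) if hasattr(uu,'round') else uu),vv,(o+d*(.09-o[2])/d[2]).round(4))
    print(' depth z',np.median(C[l==i],0).round(4))
# rack
s=dict(np.load('top0.npz')); C=cloud(s); im=s['image'].astype(int)
Q=C.reshape(-1,3); I=im.reshape(-1,3)
g=(Q[:,0]>.38)&(Q[:,0]<.75)&(Q[:,1]>.1)&(Q[:,1]<.38)&(Q[:,2]>.105)&(Q[:,2]<.155)&(I.min(1)>140)&(np.ptp(I,axis=1)<25)
P=Q[g]; print(g.sum())
A=np.c_[P[:,:2],np.ones(len(P))]
w=np.ones(len(P),bool)
for _ in range(6):
    k=np.linalg.lstsq(A[w],P[w,2],rcond=None)[0]; r=P[:,2]-A@k; w=abs(r)<.006
print('plane',k, 'slope deg',np.degrees(np.arctan(np.hypot(*k[:2]))),'yaw',np.arctan2(-k[1],-k[0]),w.sum())
print(cv2.minAreaRect((P[w,:2]*1000).astype(np.float32)), P[w].mean(0))
mask=np.zeros(len(Q),np.uint8); mask[np.nonzero(g)[0][w]]=255
mm=mask.reshape(400,640); 
vis=s['image'][...,::-1].copy(); vis[mm>0]=(0,0,255)
cv2.imwrite('pics/rm.png',cv2.resize(vis[110:250,200:340],None,fx=4,fy=4,interpolation=0))
```

```text
1 [333 237  14  10 100] 339.57763671875 241.647705078125 [ 0.5002 -0.2019  0.09  ]
1 [333 237  14  10 100] 339.6 241.67 [ 0.5002 -0.2021  0.09  ]
 depth z [ 0.5009 -0.1995  0.0864]
2 [345 248  14  10 108] 351.3809814453125 252.2272491455078 [ 0.5083 -0.261   0.09  ]
2 [345 248  14  10 108] 351.4 252.24074074074073 [ 0.5083 -0.2611  0.09  ]
 depth z [ 0.5101 -0.2586  0.0866]
3 [357 258  14  11 105] 363.3531494140625 262.7061462402344 [ 0.5167 -0.3174  0.09  ]
3 [357 258  14  11 105] 363.4 262.7047619047619 [ 0.5169 -0.3175  0.09  ]
 depth z [ 0.5193 -0.3164  0.087 ]
862
plane [-0.20924266  0.03094815  0.23644838] slope deg 11.943108834900595 yaw -0.14684097325154807 723
((526.512451171875, 239.21327209472656), (108.51167297363281, 159.4473114013672), 78.64244079589844) [0.52429914 0.24363645 0.13427443]
```

View pics/rm.png

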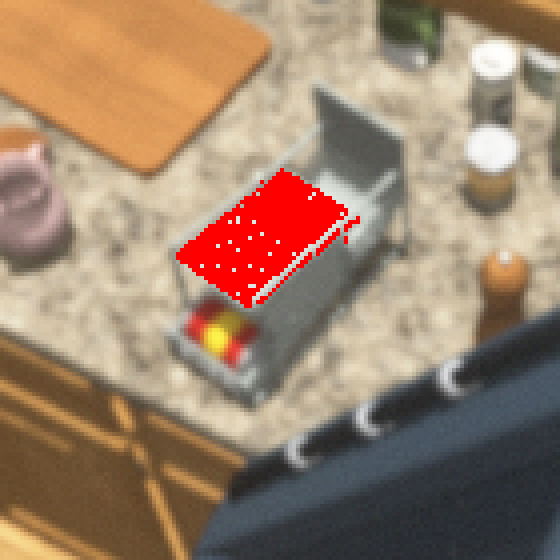

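```bash
cat >> h.py <<'E'
from scipy.spatial.transform import Rotation as Ro
def plan(x,y,z,yang=None):
    """world target -> dp cm in tool axes; yang: wanted world angle (rad) of tool y, mod pi"""
    s=manip.sense(); M=Ro.from_quat(s['tool_rot']).as_matrix()
    d=M.T@(np.array([x,y,z])-s['tcp_pos'])*100
    ya=np.arctan2(M[1,1],M[0,1]); r=None
    if yang is not None:
        r=-((yang-ya+np.pi/2)%np.pi-np.pi/2)
    print('dp',d.round(2),'roll',r,'yang now',round(ya,3),'tcp',s['tcp_pos'].round(4),'t',round(s['t'],2),'q',s['q'].round(2),'F',s['force'].round(1),'gap',round(s['finger_gap'],3))
E
python3 -c "
from h import *
plan(.50,-.255,.25,.144)"
time python3 -m creep '{"claw":[8.5,8.5,8.5,8.5,8.5,8.5,8.5,8.5,8.5,8.5,8.5,8.5],"dp":[[42.5,-24.8,0],[42.5,-24.8,0],[42.5,-24.8,0],[42.5,-24.8,0],[42.5,-24.8,0],[42.5,-24.8,0],[42.5,-24.8,0],[42.5,-24.8,0],[42.5,-24.8,0],[42.5,-24.8,0],[42.5,-24.8,0],[42.5,-24.8,0]],"roll":[-1.466,-1.466,-1.466,-1.466,-1.466,-1.466,-1.466,-1.466,-1.466,-1.466,-1.466,-1.466]}' 40
```

```text
dp [ 4.221e+01 -2.547e+01  1.000e-02] roll -1.4670380756811685 yang now -1.323 tcp [ 0.1533 -0.6054  0.2496] t 0.15 q [-1.5   0.53  1.43 -0.    1.18 -0.18] F [-0.1 -0.3  0.4] gap 1.001
t: 1.35
tcp_pos: [0.5047, -0.2603, 0.25]
tool_rot: [0.654, 0.756, -0.0, -0.0]
force: [0.4, -0.3, -0.1]
finger_gap: 0.994
real	0m2.494s
user	0m1.299s
sys	0m0.092s
```

Run:
```python
from h import *
for n in('wrist','top'):
    s=snap(n,n+'1'); np.savez(n+'1.npz',**s)
s=dict(np.load('wrist1.npz')); print((-s['R'].T@s['t']).round(3)); plan(.5,-.25,.25,.144)
```

```text
[ 0.495 -0.195  0.374]
dp [ 1.23 -0.2   0.01] roll -0.002432823258015304 yang now 0.142 tcp [ 0.5037 -0.2619  0.2501] t 1.45 q [-0.68  0.45  1.58 -0.    1.11 -0.82] F [-0.6 -0.1 -0.5] gap 0.995
```

View pics/wrist1.png

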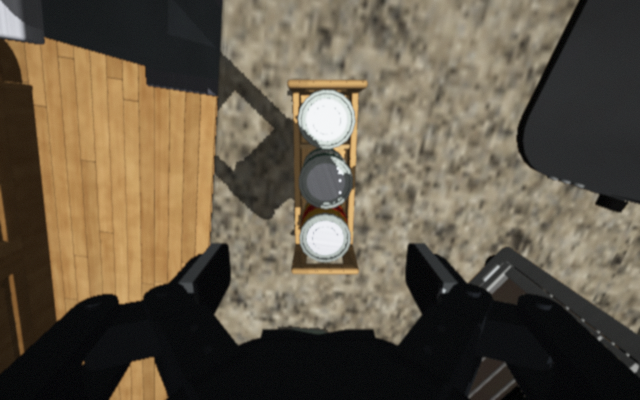

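View pics/top1.png

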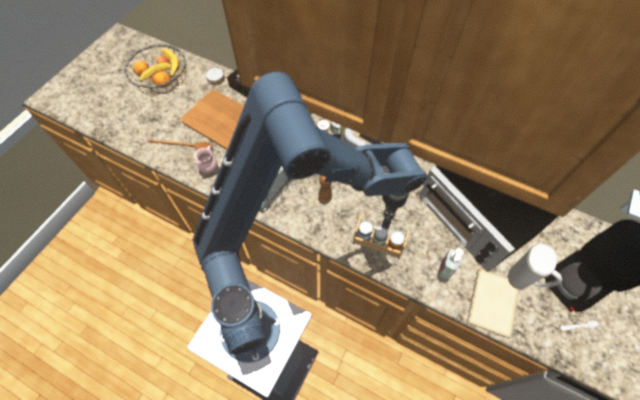

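The wrist view shows the carrier lined up with the jaws, with disc centres at about (326,119) for blue, (326,180) for green and (325,238) for yellow. I'll refine these.

Run:
```python
from h import *
s=dict(np.load('wrist1.npz')); C=cloud(s)
R=s['R'];t=s['t'];o=-R.T@t;f=200/np.tan(np.radians(s['vfov'])/2)
m=((C[...,2]>.08)&(C[...,2]<.097)&(abs(C[...,0]-.51)<.05)&(abs(C[...,1]+.26)<.11)).astype(np.uint8)
m=cv2.morphologyEx(m,cv2.MORPH_OPEN,np.ones((5,5)))
n,l,st,ce=cv2.connectedComponentsWithStats(m)
for i in range(1,n):
    if st[i,4]<300: continue
    (u,v),ax,_=cv2.fitEllipse(max(cv2.findContours((l==i).astype(np.uint8),0,1)[0],key=len))
    d=R.T@np.array([(u-s['cx'])/f,(v-s['cy'])/f,1]); print(st[i],round(u,1),round(v,1),np.round(ax,1),(o+d*(.09-o[2])/d[2]).round(4),np.median(C[l==i],0).round(4), 'dia',54/ (np.mean(ax)*(o[2]-.09)/f*1e3))
# worktop edge / wood points
s=dict(np.load('top1.npz'));C=cloud(s)
for x,y in [(0.42,-.1),(.42,.05),(.45,-.05),(.38,.05)]:
    d=np.linalg.norm(C[...,:2]-[x,y],axis=-1)+abs(C[...,2])*.2; i=np.unravel_index(np.argmin(d),d.shape); print(x,y,C[i].round(3),i)
w=(abs(C[...,2])<.01); print('worktop min x by y', [(y,round(float(C[w&(abs(C[...,1]-y)<.01)][:,0].min()),3)) for y in (-.1,0,.05,.1,.4)])
```

```text
[ 298   89   57   60 2656] 326.3 119.0 [56.  58.7] [ 0.5031 -0.1971  0.09  ] [ 0.5031 -0.1972  0.0889] dia 0.9798975292116203
[ 299  155   54   54 2270] 325.3 181.8 [52.2 53.6] [ 0.5112 -0.2562  0.09  ] [ 0.5112 -0.2563  0.0889] dia 1.0622121833560212
[ 299  213   52   49 2024] 324.6 236.7 [48.5 51.1] [ 0.5193 -0.3139  0.09  ] [ 0.5193 -0.3146  0.0889] dia 1.1280790049914837
0.42 -0.1 [ 0.42  -0.098  0.001] (np.int64(243), np.int64(331))
0.42 0.05 [0.42  0.052 0.003] (np.int64(226), np.int64(297))
0.45 -0.05 [ 0.451 -0.047 -0.001] (np.int64(231), np.int64(323))
0.38 0.05 [ 0.382  0.049 -0.003] (np.int64(235), np.int64(293))Traceback (most recent call last):
  File "<stdin>", line 15, in <module>
    return umr_minimum(a, axis, None, out, keepdims, initial, where)
ValueError: zero-size array to reduction operation minimum which has no identity
```

```bash
python3 -c "
from h import *
plan(.5112,-.2565,.064,.140)"
```

```text
dp [ 0.42  0.83 18.6 ] roll 0.0015671767419844773 yang now 0.142 tcp [ 0.5037 -0.2619  0.2501] t 1.45 q [-0.68  0.45  1.58 -0.    1.11 -0.82] F [-0.6 -0.1 -0.5] gap 0.995
```

```bash
python3 -m creep '{"claw":[8.5,8.5,8.5,8.5,8.5,8.5,8.5,8.5],"dp":[[0.4,0.75,0],[0.4,0.75,0],[0.4,0.75,5],[0.4,0.75,9],[0.4,0.75,13],[0.4,0.75,16.5],[0.4,0.75,18.6],[0.4,0.75,18.6]],"roll":[0,0,0,0,0,0,0,0]}' 40 && python3 -c "
from h import *
snap('wrist','wrist2');plan(.5112,-.2565,.064,.140)"
```

```text
t: 2.25
tcp_pos: [0.5092, -0.2556, 0.0613]
tool_rot: [0.655, 0.755, -0.0, -0.003]
force: [-0.3, -0.2, 0.8]
finger_gap: 0.999
dp [-0.03  0.08 -0.09] roll 0.0018083297139317445 yang now 0.142 tcp [ 0.5104 -0.2563  0.0631] t 2.3 q [-0.66  0.73  1.7  -0.    0.71 -0.8 ] F [0.4 0.6 0.6] gap 0.998
```

View pics/wrist2.png

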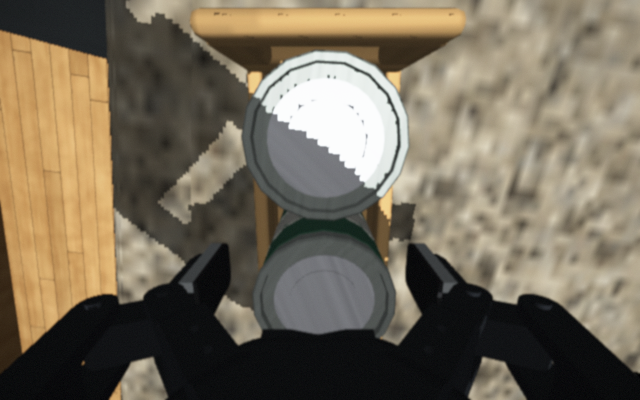

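The green tin's disc, near (325,300), sits between the fingers. I close and lift.

```bash
python3 -m creep '{"claw":[4.5,4.5,4.5,4.5,4.5,4.5,4.5,4.5,4.5,4.5,4.5,4.5],"dp":[[0,0,0],[0,0,0],[0,0,0],[0,0,0],[0,0,0],[0,0,0],[0,0,-2],[0,0,-5],[0,0,-9],[0,0,-13],[0,0,-13],[0,0,-13]],"roll":[0,0,0,0,0,0,0,0,0,0,0,0]}' 40 && python3 -c "
from h import *
snap('wrist','wrist3');plan(.46,-.07,.064,.140)"
```

```text
t: 3.5
tcp_pos: [0.5115, -0.2561, 0.1954]
tool_rot: [0.655, 0.756, 0.0, 0.001]
force: [0.4, -0.2, -1.6]
finger_gap: 0.62
dp [19.08 -2.36 13.02] roll 0.003038621380050621 yang now 0.143 tcp [ 0.5107 -0.2556  0.194 ] t 3.55 q [-0.66  0.53  1.63  0.    0.99 -0.8 ] F [-0.8  0.6 -1.4] gap 0.621
```

View pics/wrist3.png

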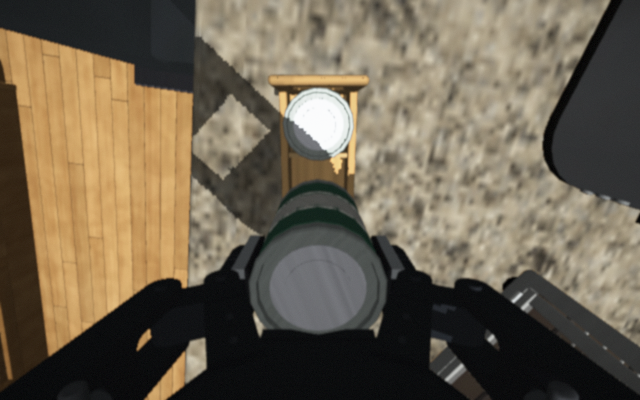

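```bash
python3 -m creep '{"claw":[4.5,4.5,4.5,4.5,4.5,4.5,4.5,4.5,4.5,4.5,4.5],"dp":[[4,-0.6,0],[8,-1,0],[12,-1.5,0],[16,-2,0],[19,-2.4,2],[19,-2.4,6],[19,-2.4,9],[19,-2.4,11.5],[19,-2.4,12.8],[19,-2.4,13.2],[19,-2.4,13.5]],"roll":[0,0,0,0,0,0,0,0,0,0,0]}' 40 && python3 -c "
from h import *
plan(.46,-.07,.057,.140)"
```

```text
t: 4.65
tcp_pos: [0.4576, -0.0702, 0.06]
tool_rot: [0.655, 0.756, -0.001, -0.003]
force: [-9.9, 4.2, 50.5]
finger_gap: 0.621
dp [-0.02  0.24  0.3 ] roll 0.0031928881158185263 yang now 0.143 tcp [ 0.4576 -0.0702  0.06  ] t 4.65 q [-0.39  0.67  1.97  0.    0.51 -0.54] F [-9.9  4.2 50.5] gap 0.621
```

```bash
python3 -m creep '{"claw":[4.5,4.5,4.5,4.5,4.5,4.5,4.5,4.5],"dp":[[0,0,-0.1],[0.8,0,-0.3],[1.7,0,-0.5],[2.5,0,-0.58],[3.4,0,-0.58],[4.2,0,-0.4],[5.1,0,-0.2],[5.1,0,-0.2]],"roll":[0,0,0,0,0,0,0,0]}' 20 && python3 -c "
from h import *
snap('wrist','wrist4');plan(.46,-.07,.057,.140)"
```

```text
t: 5.45
tcp_pos: [0.4523, -0.0196, 0.0609]
tool_rot: [0.654, 0.756, -0.0, -0.001]
force: [0.6, 0.3, -1.2]
finger_gap: 0.626
dp [-5.02 -0.01  0.4 ] roll 0.004483403321472457 yang now 0.144 tcp [ 0.4528 -0.0203  0.061 ] t 5.5 q [-0.29  0.66  2.   -0.    0.48 -0.44] F [ 0.  -0.3 -1.3] gap 0.626
```

View pics/wrist4.png

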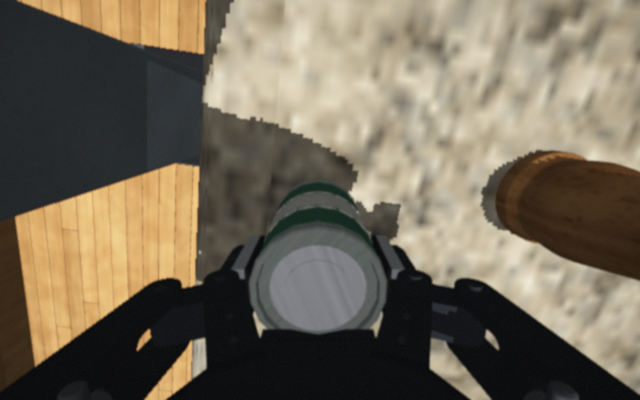

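The foot slid and the tin stayed upright in the grip. I'll turn it over the top edge of the carrier's fixed end board (104 mm) instead.

```bash
python3 -c "
from h import *
plan(.4929,-.1292,.152,.140)"
```

```text
dp [-11.35   2.39  -9.1 ] roll 0.004483403321472457 yang now 0.144 tcp [ 0.4528 -0.0203  0.061 ] t 5.5 q [-0.29  0.66  2.   -0.    0.48 -0.44] F [ 0.  -0.3 -1.3] gap 0.626
```

```bash
python3 -m creep '{"claw":[4.5,4.5,4.5,4.5,4.5,4.5,4.5],"dp":[[0,0.5,-3],[-1,1,-7],[-4,1.5,-9.1],[-8,2.3,-9.1],[-11,2.4,-9.1],[-11.35,2.4,-9.1],[-11.35,2.4,-9.1]],"roll":[0,0,0,0,0,0,0]}' 20 && python3 -c "
from h import *
snap('wrist','wrist5');plan(.4929,-.1292,.152,.140)"
```

```text
t: 6.2
tcp_pos: [0.4929, -0.1308, 0.1521]
tool_rot: [0.656, 0.755, -0.0, -0.0]
force: [-0.3, 1.1, -2.0]
finger_gap: 0.622
dp [ 0.04  0.07 -0.01] roll 0.0018071192560065175 yang now 0.142 tcp [ 0.4923 -0.1297  0.1519] t 6.25 q [-0.48  0.52  1.81  0.    0.81 -0.62] F [ 0.2  1.  -2. ] gap 0.622
```

View pics/wrist5.png

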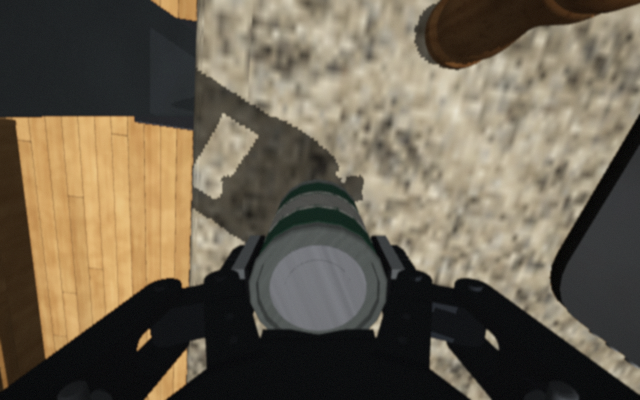

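```bash
python3 -m creep '{"claw":[4.5,4.5,4.5,4.5,4.5,4.5,4.5,4.5,4.5],"dp":[[-0.8,0,0],[-1.4,0,-0.3],[-2.1,0,-0.5],[-2.8,0,-0.6],[-3.5,0,-0.6],[-4.2,0,-0.5],[-5.0,0,-0.4],[-5.7,0,-0.1],[-6.3,0,0.1]],"roll":[0,0,0,0,0,0,0,0,0]}' 20 && python3 -c "
from h import *
snap('wrist','wrist6');plan(.4929,-.1292,.152,.140)"
```

```text
t: 7.15
tcp_pos: [0.5012, -0.1912, 0.1512]
tool_rot: [0.655, 0.756, 0.0, -0.002]
force: [-2.7, 4.2, 0.7]
finger_gap: 0.626
dp [ 6.37  0.05 -0.11] roll 0.003046732661247331 yang now 0.143 tcp [ 0.5015 -0.1923  0.1508] t 7.2 q [-0.57  0.55  1.74  0.    0.85 -0.72] F [-2.2  2.9  2.4] gap 0.625
```

View pics/wrist6.png

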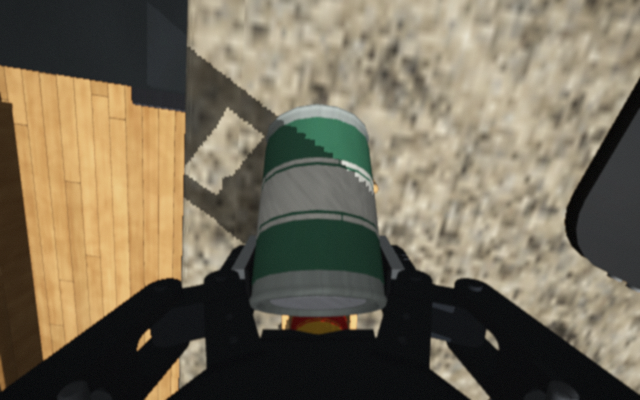

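Works: the tin is tilted about 60° (label visible at (315,200)). I continue to flat.

```bash
python3 -m creep '{"claw":[4.5,4.5,4.5,4.5,4.5,4.5],"dp":[[-0.6,0,0.4],[-1.1,0,0.9],[-1.6,0,1.4],[-2.0,0,2.0],[-2.2,0,2.3],[-2.2,0,2.3]],"roll":[0,0,0,0,0,0]}' 20 && python3 -c "
from h import *
snap('wrist','wrist7');plan(.46,-.02,.2,.140)"
```

```text
t: 7.8
tcp_pos: [0.5061, -0.2158, 0.1281]
tool_rot: [0.655, 0.756, -0.0, 0.001]
force: [-2.2, -0.8, 3.2]
finger_gap: 0.622
dp [20.   -1.77 -7.22] roll 0.002742803260328719 yang now 0.143 tcp [ 0.5061 -0.2156  0.1283] t 7.85 q [-0.61  0.6   1.73 -0.    0.81 -0.75] F [-0.9 -0.9  4.6] gap 0.623
```

View pics/wrist7.png

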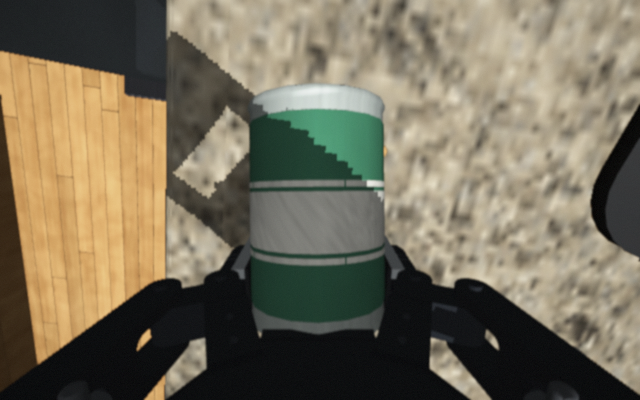

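```bash
cat >> h.py <<'E'
def held():
    s=snap('wrist'); st=manip.sense(); M=Ro.from_quat(st['tool_rot']).as_matrix()
    C=(cloud(s)-st['tcp_pos'])@M*1000
    k=(abs(C[...,1])<4)&(C[...,2]<10)&(C[...,2]>-40)&(C[...,0]>-30)&(C[...,0]<80)&(s['z_map']>0)
    P=C[k]; p=np.polyfit(P[:,0],P[:,2],1); print('ridge x range',P[:,0].min().round(1),P[:,0].max().round(1),'slope deg',np.degrees(np.arctan(p[0])).round(2),'z at0',p[1].round(1),k.sum())
    r=P[:,2]-np.polyval(p,P[:,0]); print('resid',r.std())
    k2=(C[...,0]>0)&(C[...,0]<55)&(abs(C[...,1])<32)&(C[...,2]<5)&(C[...,2]>-35)&(s['z_map']>0);Q=C[k2]
    for a in (10,25,40,52):
        q=Q[abs(Q[:,0]-a)<3]; print(a,'y',q[:,1].min().round(1),q[:,1].max().round(1),len(q)) if len(q) else 0
    return C,s
E
python3 -c "
from h import *
C,s=held()
k=abs(C[...,1])<2
for v in range(80,345,20): print(v,C[v,318].round(1),s['image'][v,318])"
```

```text
ridge x range 10.6 75.7 slope deg 14.8 z at0 -44.6 4852
resid 0.6954106352992963
10 y -32.0 32.0 1503
25 y -26.8 25.5 1090
40 y -27.2 24.7 2423
52 y -27.4 25.0 2519
80 [ 92.8  -0.3 126.7] [176 166 145]
100 [ 70.6  -0.5 -25.9] [207 215 210]
120 [ 64.5  -0.5 -27. ] [ 82 157 121]
140 [ 58.5  -0.5 -29.8] [38 74 58]
160 [ 52.5  -0.5 -31.6] [37 67 52]
180 [ 46.3  -0.5 -32.9] [113 119 110]
200 [ 40.5  -0.5 -35.3] [126 126 120]
220 [ 33.8  -0.5 -35.2] [127 128 122]
240 [ 28.   -0.5 -37.8] [128 128 121]
260 [ 22.   -0.5 -39.5] [131 130 125]
280 [ 15.2  -0.5 -40. ] [33 64 48]
300 [  9.5  -0.5 -42.4] [31 61 46]
320 [  3.   -0.5 -43.7] [32 60 46]
340 [  9.4  -0.5 -59.7] [ 9 10 12]
```

The tin is still tilted 15° and sits high in the pads. I'll set it on the worktop, let the half-open fingers guide it flat, and regrasp it at the middle.

```bash
python3 -m creep '{"claw":[4.5,4.5,4.5,4.5,4.5,4.5,4.5,4.5,4.5,4.5,4.5,4.5],"dp":[[0,0,-2],[2,0,-4],[6,-0.5,-4],[11,-1,-4],[15,-1.7,-2],[15,-1.7,2],[15,-1.7,6],[15,-1.7,8.5],[15,-1.7,9.6],[15,-1.7,10],[15,-1.7,10.4],[15,-1.7,10.8]],"roll":[0,0,0,0,0,0,0,0,0,0,0,0]}' 20 && python3 -c "
from h import *
held();plan(.46,-.07,.02,.140)"
```

```text
t: 9.1
tcp_pos: [0.4689, -0.0693, 0.0218]
tool_rot: [0.655, 0.756, 0.001, 0.003]
force: [-0.4, -4.3, 7.3]
finger_gap: 0.625
ridge x range 19.3 74.4 slope deg 10.35 z at0 -44.8 4134
resid 0.6901115806529706
10 y -32.0 32.0 1361
25 y -26.9 25.1 708
40 y -27.0 24.7 1194
52 y -27.4 25.0 2179
dp [ 0.05 -0.91  0.14] roll 0.0018405192260015912 yang now 0.142 tcp [ 0.4691 -0.0692  0.0215] t 9.15 q [-0.38  0.75  1.96  0.    0.42 -0.52] F [1.  1.1 2.8] gap 0.622
```

Flattening: the slope is down to 10° at only a few N. I open slightly so it drops flat between the fingers.

```bash
python3 -m creep '{"claw":[6.0,6.0,6.0,6.0],"dp":[[0,0,0],[0,0,0],[0,0,0],[0,0,0]],"roll":[0,0,0,0]}' 20 && python3 -c "
from h import *
held();plan(.46,-.07,.02,.140);snap('wrist','wrist8')"
```

```text
t: 9.55
tcp_pos: [0.4672, -0.0681, 0.0206]
tool_rot: [0.655, 0.756, 0.0, 0.0]
force: [0.2, 0.4, -0.4]
finger_gap: 0.7
ridge x range -11.1 64.3 slope deg 0.08 z at0 -33.5 5127
resid 0.6328010118804994
10 y -32.0 32.0 2447
25 y -25.4 27.2 2032
40 y -25.3 27.1 2302
52 y -25.3 27.0 2546
dp [-0.09 -0.74  0.05] roll 0.0030842251313396574 yang now 0.143 tcp [ 0.4671 -0.068   0.0205] t 9.6 q [-0.38  0.76  1.97  0.    0.42 -0.53] F [-1.   0.5 -0. ] gap 0.7
```

View pics/wrist8.png

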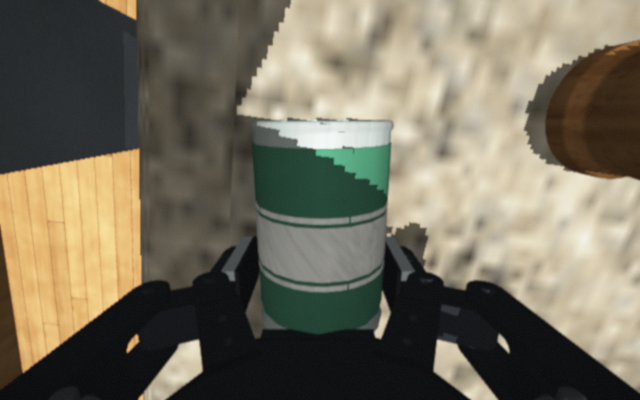

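```bash
python3 -m creep '{"claw":[6.0,6.0,6.0,4.5,4.5,4.5,4.5,4.5,4.5,4.5],"dp":[[1,0,-1],[2.2,0,-1],[2.2,0,-1],[2.2,0,-1],[2.2,0,-1],[2.2,0,-1],[2.2,0,-3],[2.2,0,-8],[2.2,0,-13],[2.2,0,-17]],"roll":[0,0,0,0,0,0,0,0,0,0]}' 40 && python3 -c "
from h import *
held();plan(.46,.1,.25,-.17)"
```

```text
t: 10.65
tcp_pos: [0.4639, -0.0462, 0.1923]
tool_rot: [0.655, 0.756, 0.0, 0.0]
force: [1.0, 0.1, -1.3]
finger_gap: 0.616
ridge x range -19.1 42.6 slope deg 4.02 z at0 -17.9 3155
resid 4.161183626953752
10 y -32.0 32.0 3166
25 y -30.0 22.4 1710
40 y -30.3 22.5 2316
dp [14.63  1.45 -5.31] roll 0.31380428156608353 yang now 0.144 tcp [ 0.4672 -0.0471  0.1975] t 10.7 q [-0.34  0.4   1.88 -0.    0.85 -0.48] F [ 0.4 -0.3  1.9] gap 0.619
```

```bash
python3 -m creep '{"claw":[4.5,4.5,4.5,4.5,4.5,4.5,4.5,4.5],"dp":[[4,0,-4],[8,0.5,-8],[13,1,-8],[18,1.5,-8],[18,1.5,-8],[18,1.5,-8],[18,1.5,-8],[18,1.5,-8]],"roll":[0.1,0.2,0.31,0.31,0.31,0.31,0.31,0.31]}' 40 && python3 -c "
from h import *
C,s=held();plan(.46,.1,.25,-.17);np.savez('wrist9.npz',**s);cv2.imwrite('pics/wrist9.png',s['image'][...,::-1])"
```

```text
t: 11.5
tcp_pos: [0.4532, 0.1326, 0.2697]
tool_rot: [0.764, 0.645, -0.001, -0.0]
force: [-1.0, 0.2, -1.2]
finger_gap: 0.615
ridge x range -20.2 41.3 slope deg 5.59 z at0 -23.2 3256
resid 5.038066052041628
10 y -32.0 32.0 2983
25 y -26.7 25.6 1739
40 y -27.3 26.2 2194
dp [-3.09  1.21  1.98] roll 0.0007283325119440409 yang now -0.169 tcp [0.4533 0.1325 0.2698] t 11.55 q [ 0.05  0.3   1.78 -0.    1.07  0.22] F [ 0.4 -0.7 -1.8] gap 0.618
```

View pics/wrist9.png

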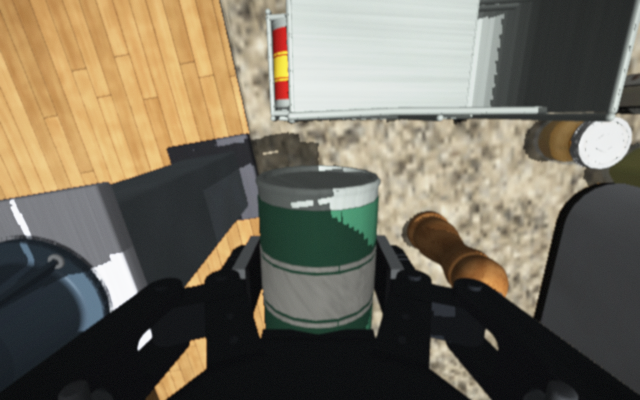

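```bash
cat > rk.py <<'E'
from h import *
import sys
s=dict(np.load(sys.argv[1])); C=cloud(s); I=s['image'].astype(int)
g=(C[...,0]>.4)&(C[...,0]<.68)&(C[...,1]>.15)&(C[...,1]<.33)&(C[...,2]>.105)&(C[...,2]<.16)&(I.min(-1)>120)&(np.ptp(I,axis=-1)<30)
P=C[g]; A=np.c_[P[:,:2],np.ones(len(P))]; w=np.ones(len(P),bool)
for _ in range(8):
    k=np.linalg.lstsq(A[w],P[w,2],rcond=None)[0]; r=P[:,2]-A@k; w=abs(r)<.004
print('plane',k,np.degrees(np.arctan(np.hypot(*k[:2]))),'slope yaw',np.arctan2(-k[1],-k[0]),w.sum(),g.sum())
m=np.zeros(g.shape,np.uint8); idx=np.argwhere(g)[w]; m[idx[:,0],idx[:,1]]=1
m=cv2.morphologyEx(m,cv2.MORPH_OPEN,np.ones((7,7)))
n,l,st,_=cv2.connectedComponentsWithStats(m); i=1+st[1:,4].argmax(); m=(l==i)
P=C[m]; print(st[i],'rect',cv2.minAreaRect((P[:,:2]*1000).astype(np.float32)))
# front and rear edges: per image row
v0,v1=st[i,1]+8,st[i,1]+st[i,3]-12
for nm,side in (('front',0),('rear',-1)):
    E=[]
    for v in range(v0,v1):
        u=np.nonzero(m[v])[0]
        if len(u)<20: continue
        E.append(C[v,u[side]])
    E=np.array(E); 
    for _ in range(3):
        p=np.polyfit(E[:,1],E[:,0],1); r=E[:,0]-np.polyval(p,E[:,1]); E=E[abs(r)<max(.0015,2*r.std())]
    print(nm,'mean',E.mean(0).round(4),'yaw',np.arctan(-p[0]).round(4),'x at y=.24',np.polyval(p,.24).round(4),len(E),'z med',np.median(E[:,2]))
vis=s['image'][...,::-1].copy(); vis[m]=(0,0,255); cv2.imwrite('pics/rk.png',vis)
# side wires: points above plane by 10-20mm within rack
D=C[...,2]-(C[...,:2]@k[:2]+k[2])
w=(D>.009)&(D<.024)&(C[...,0]>.42)&(C[...,0]<.62)&(C[...,1]>.12)&(C[...,1]<.34)&(I.min(-1)>60)&(s['z_map']>0)
Q=C[w]; print('wire pts',len(Q)); np.save('wires.npy',Q)
E
python3 rk.py wrist9.npz
```

```text
plane [-0.20902525  0.03326385  0.23505026] 11.950594257323562 slope yaw -0.1578146180610922 20191 21787
[  286     0   193   112 20102] rect ((526.6859130859375, 234.83990478515625), (84.46324157714844, 159.35678100585938), 81.92887115478516)
front mean [0.4495 0.2465 0.1477] yaw -0.151 x at y=.24 0.4485 84 z med 0.14779775344855006
rear mean [0.6043 0.2253 0.1146] yaw -0.1611 x at y=.24 0.6067 91 z med 0.11466552642600167
wire pts 1699
```

View pics/rk.png

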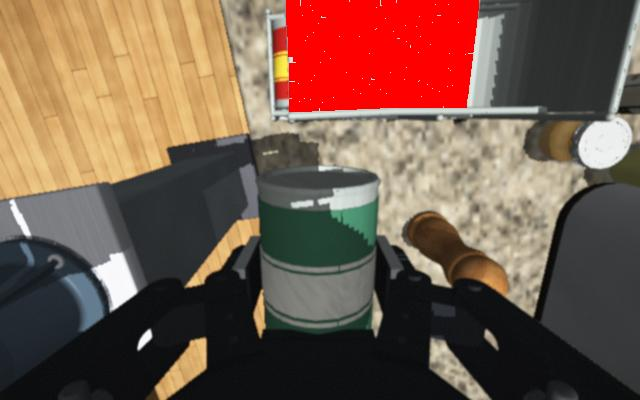

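```bash
python3 -m creep '{"claw":[4.5,4.5,4.5,4.5],"dp":[[4,0,-1],[6,0,-1],[6,0,-1],[6,0,-1]],"roll":[-0.013,-0.013,-0.013,-0.013]}' 40 && python3 -c "
from h import *
C,s=held();plan(.49,.243,.25,-.156);np.savez('wrist10.npz',**s);cv2.imwrite('pics/wrist10.png',s['image'][...,::-1])"; python3 rk.py wrist10.npz
```

```text
t: 11.95
tcp_pos: [0.4631, 0.1921, 0.2799]
tool_rot: [0.76, 0.65, -0.001, -0.0]
force: [-0.1, 0.1, -1.9]
finger_gap: 0.62
ridge x range -19.4 41.6 slope deg 5.65 z at0 -23.3 3253
resid 5.09144111575662
10 y -32.0 32.0 2975
25 y -26.5 26.1 1723
40 y -26.8 26.3 2252
dp [5.48 1.89 2.98] roll 0.0007650283530447055 yang now -0.155 tcp [0.4629 0.1918 0.2798] t 12.0 q [ 0.17  0.32  1.7  -0.    1.12  0.33] F [-0.4 -0.5 -1.1] gap 0.618
plane [-0.20946415  0.03310533  0.23536411] 11.973002439339977 slope yaw -0.15675115008652749 16241 18680
[  291    65   174   112 15999] rect ((527.9080200195312, 239.17425537109375), (91.78945922851562, 159.73191833496094), 79.35321807861328)
front mean [0.4575 0.2563 0.147 ] yaw 0.2547 x at y=.24 0.4618 92 z med 0.14774293603634892
rear mean [0.6048 0.2293 0.1148] yaw -0.1338 x at y=.24 0.6059 82 z med 0.11477494374189018
wire pts 2401
```

View pics/rk.png

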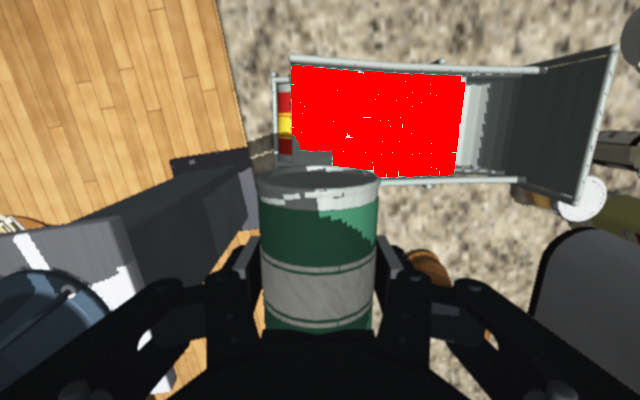

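Run:
```python
from h import *
yaw=-.156; X=np.array([np.cos(yaw),np.sin(yaw)]);Y=np.array([-X[1],X[0]])
# rack x origin: front edge pt (.4495,.2465) has rack x=-92; rear (.6043,.2253) +60
f=np.array([.4495,.2465])@X; r=np.array([.6043,.2253])@X; print('fx',f,'rx',r,'len',r-f)
x0=((f+.092)+(r-.06))/2
Q=np.load('wires.npy'); a=Q[:,:2]@X-x0; b=Q[:,:2]@Y
h,e=np.histogram(b,bins=np.arange(b.min(),b.max()+.004,.004)); print([(round(x,3),c) for x,c in zip(e,h)])
# also sheet edges at rack x bins (green wrist10)
s=dict(np.load('wrist10.npz'));C=cloud(s);k=[-0.20946415,0.03310533,0.23536411]
D=C[...,2]-(C[...,:2]@k[:2]+k[2]); A=C[...,:2]@X-x0; B=C[...,:2]@Y
for lo in np.arange(-.09,.06,.02):
    w=(A>lo)&(A<lo+.02)&(abs(D)<.004); t=(a>lo)&(a<lo+.02)
    bb=b[t]; mid=np.median(B[w]); hi=bb[bb>mid]; lw=bb[bb<mid]
    print(round(lo+.01,2),'sheet',np.percentile(B[w],[.5,99.5]).round(4),'wires',np.median(lw).round(4) if len(lw) else None,np.median(hi).round(4) if len(hi) else None,len(lw),len(hi))
print('x0',x0)
```

```text
fx 0.4057433469347158 rx 0.5619573597005995 len 0.15621401276588365
[(np.float64(0.261), np.int64(26)), (np.float64(0.265), np.int64(253)), (np.float64(0.269), np.int64(452)), (np.float64(0.273), np.int64(0)), (np.float64(0.277), np.int64(0)), (np.float64(0.281), np.int64(0)), (np.float64(0.285), np.int64(0)), (np.float64(0.289), np.int64(0)), (np.float64(0.293), np.int64(0)), (np.float64(0.297), np.int64(0)), (np.float64(0.301), np.int64(0)), (np.float64(0.305), np.int64(0)), (np.float64(0.309), np.int64(0)), (np.float64(0.313), np.int64(0)), (np.float64(0.317), np.int64(0)), (np.float64(0.321), np.int64(0)), (np.float64(0.325), np.int64(0)), (np.float64(0.329), np.int64(0)), (np.float64(0.333), np.int64(0)), (np.float64(0.337), np.int64(0)), (np.float64(0.341), np.int64(0)), (np.float64(0.345), np.int64(0)), (np.float64(0.349), np.int64(0)), (np.float64(0.353), np.int64(0)), (np.float64(0.357), np.int64(0)), (np.float64(0.361), np.int64(543)), (np.float64(0.365), np.int64(933)), (np.float64(0.369), np.int64(191)), (np.float64(0.373), np.int64(3))]
-0.08 sheet [0.2855 0.3671] wires None 0.3681 0 224
-0.06 sheet [0.2847 0.3662] wires None 0.3672 0 222
-0.04 sheet [0.2818 0.3655] wires None 0.3663 0 208
-0.02 sheet [0.2717 0.3647] wires 0.2701 0.3655 52 198
0.0 sheet [0.27   0.3641] wires 0.2702 0.3652 143 188
0.02 sheet [0.2696 0.3643] wires 0.2697 0.3655 148 204
0.04 sheet [0.2698 0.364 ] wires 0.2697 0.3654 146 195
0.06 sheet [0.269  0.3644] wires 0.2699 0.3649 135 174
x0 0.49985035331765765
```

Run:
```python
from h import *
s=dict(np.load('wrist10.npz')); st=manip.sense(); M=Ro.from_quat(st['tool_rot']).as_matrix()
C=(cloud(s)-st['tcp_pos'])@M*1000
for v in range(150,340,12): print(v,C[v,318].round(1))
plan(.4937,.2439,.173,-.156)
```

```text
150 [ 37.    0.5 136.3]
162 [ 26.5   0.5 135.7]
174 [38.8  0.2 17.1]
186 [39.   0.2 -8.7]
198 [ 38.1   0.1 -23.6]
210 [ 33.6   0.1 -23.4]
222 [ 29.2   0.1 -23.8]
234 [ 24.3   0.1 -23.3]
246 [ 19.3   0.2 -22.9]
258 [ 15.    0.2 -24.1]
270 [ 10.1   0.2 -24.2]
282 [  4.7   0.2 -23.7]
294 [ -0.5   0.2 -23.7]
306 [ -5.8   0.2 -23.9]
318 [-11.2   0.2 -24. ]
330 [-17.2   0.2 -23.6]
dp [ 5.63  2.25 10.68] roll 0.0007650283530447055 yang now -0.155 tcp [0.4629 0.1918 0.2798] t 12.0 q [ 0.17  0.32  1.7  -0.    1.12  0.33] F [-0.4 -0.5 -1.1] gap 0.618
```

```bash
python3 -m creep '{"claw":[4.5,4.5,4.5,4.5,4.5,4.5,4.5,4.5],"dp":[[4,1.6,0],[5.8,2.25,0],[5.8,2.25,2],[5.8,2.25,5],[5.8,2.25,8],[5.8,2.25,9.5],[5.8,2.25,9.5],[5.8,2.25,9.5]],"roll":[0,0,0,0,0,0,0,0]}' 40 && python3 -c "
from h import *
snap('wrist','wrist11');snap('top','top11');plan(.4937,.2439,.172,-.156)"
```

```text
t: 12.8
tcp_pos: [0.4946, 0.2461, 0.1854]
tool_rot: [0.76, 0.65, -0.0, -0.0]
force: [-0.8, -0.2, -0.3]
finger_gap: 0.619
dp [-0.3  -0.12  1.45] roll 0.0011331913043746145 yang now -0.155 tcp [0.4953 0.2467 0.1865] t 12.9 q [ 0.26  0.52  1.68 -0.    0.94  0.42] F [-0.5 -0.2 -1.2] gap 0.617
```

View pics/wrist11.png

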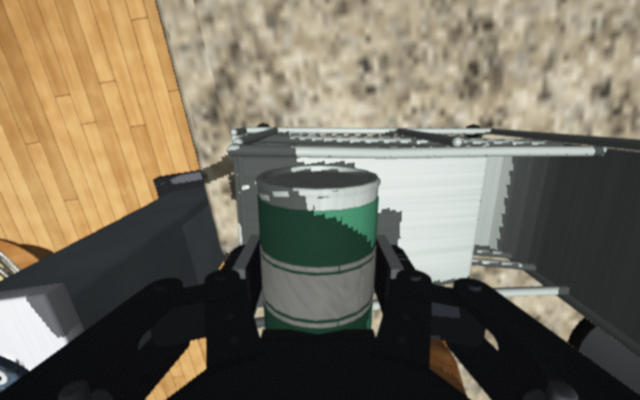

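View pics/top11.png

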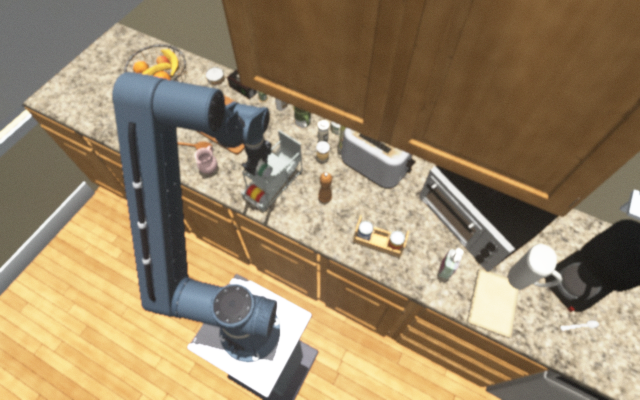

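```bash
python3 -m creep '{"claw":[4.5,4.5,4.5,4.5],"dp":[[-0.1,0,0.7],[-0.1,0,1.2],[-0.1,0,1.4],[-0.1,0,1.4]],"roll":[0,0,0,0]}' 40 && python3 -c "
from h import *
snap('wrist','wrist12');plan(.4937,.2439,.172,-.156)"
```

```text
t: 13.3
tcp_pos: [0.494, 0.246, 0.1711]
tool_rot: [0.759, 0.651, -0.0, -0.0]
force: [-0.2, -0.1, -1.2]
finger_gap: 0.619
dp [-0.22 -0.   -0.08] roll 0.0020929721804889834 yang now -0.154 tcp [0.4941 0.2461 0.1712] t 13.35 q [0.26 0.54 1.69 0.   0.91 0.41] F [ 1.2  0.9 -1.4] gap 0.618
```

View pics/wrist12.png

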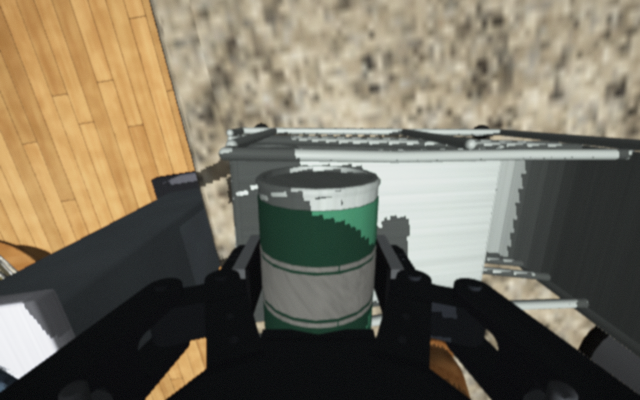

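The tin hovers between the wires (the far wire at v≈155 is clear of the tin's end) with no contact force. I release and then lift.

```bash
python3 -m creep '{"claw":[7,8.5,8.5,8.5,8.5,8.5,8.5,8.5,8.5,8.5,8.5,8.5],"dp":[[0,0,0],[0,0,0],[0,0,0],[0,0,0],[0,0,-2],[0,0,-5],[0,0,-9],[0,0,-9],[0,0,-9],[0,0,-9],[0,0,-9],[0,0,-9]],"roll":[0,0,0,0,0,0,0,0,0,0,0,0]}' 40 && python3 -c "
from h import *
snap('wrist','wrist13');snap('top','top13');snap('side','side13');plan(.5031,-.1971,.25,.14)
im=cv2.imread('pics/top13.png')[110:250,200:340];im2=cv2.imread('pics/side13.png')[110:250,240:380];cv2.imwrite('pics/c13.png',np.hstack([cv2.resize(i,None,fx=2.8,fy=2.8) for i in(im,im2)]))"
```

```text
t: 14.55
tcp_pos: [0.4934, 0.2459, 0.2601]
tool_rot: [0.759, 0.651, -0.001, -0.001]
force: [-0.9, -0.5, -0.4]
finger_gap: 0.991
dp [-43.64   7.71   1.08] roll -0.2940429604219936 yang now -0.154 tcp [0.4939 0.246  0.2606] t 14.7 q [0.26 0.42 1.61 0.   1.12 0.41] F [ 0.  -0.1  1. ] gap 1.0
```

View pics/wrist13.png

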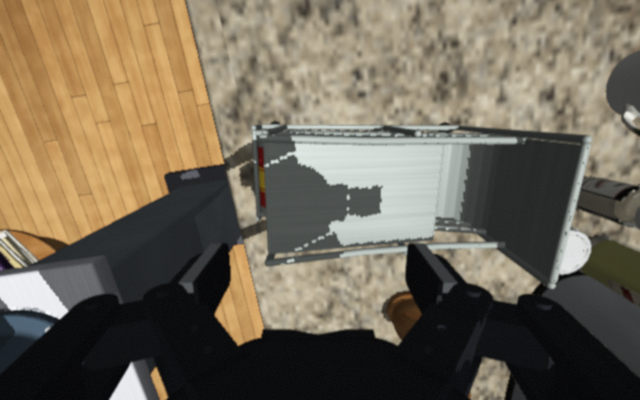

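View pics/c13.png

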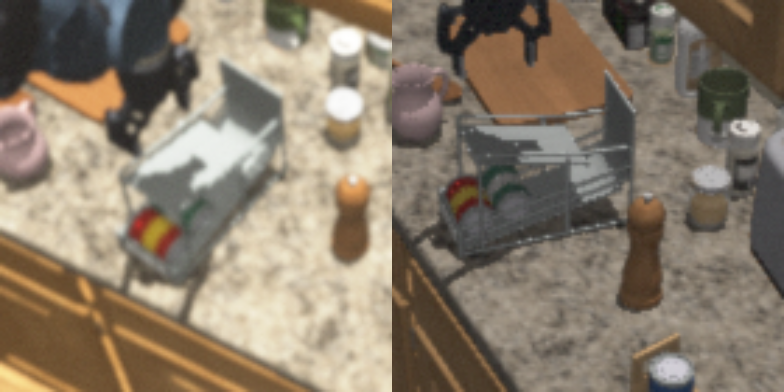

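Green now lies behind red at the bottom: behind red in both crops, with the upper lane empty. Next is blue.

```bash
python3 -m creep '{"claw":[8.5,8.5,8.5,8.5,8.5,8.5,8.5,8.5,8.5,8.5,8.5,8.5],"dp":[[-5,1,0],[-10,2,0],[-15,3,0],[-20,4,0],[-25,5,0],[-30,6,0],[-35,7,0],[-40,7.5,0],[-43.6,7.7,1],[-43.6,7.7,3],[-43.6,7.7,3],[-43.6,7.7,3]],"roll":[-0.1,-0.2,-0.294,-0.294,-0.294,-0.294,-0.294,-0.294,-0.294,-0.294,-0.294,-0.294]}' 40 && python3 -c "
from h import *
plan(.5031,-.1971,.064,.14)"
```

```text
t: 15.9
tcp_pos: [0.5029, -0.1961, 0.2309]
tool_rot: [0.656, 0.755, -0.0, -0.001]
force: [0.7, 0.1, -0.4]
finger_gap: 0.997
dp [-0.12  0.03 16.69] roll -2.3400744293411435e-05 yang now 0.14 tcp [ 0.5029 -0.1961  0.2309] t 15.9 q [-0.58  0.44  1.67  0.    1.04 -0.72] F [ 0.7  0.1 -0.4] gap 0.997
```

```bash
python3 -m creep '{"claw":[8.5,8.5,8.5,8.5,8.5,8.5,8.5],"dp":[[-0.1,0,4],[-0.1,0,8],[-0.1,0,12],[-0.1,0,15],[-0.1,0,16.7],[-0.1,0,16.7],[-0.1,0,16.7]],"roll":[0,0,0,0,0,0,0]}' 40 && python3 -c "
from h import *
snap('wrist','wrist14');plan(.5031,-.1971,.064,.14)"
```

```text
t: 16.6
tcp_pos: [0.5044, -0.197, 0.0652]
tool_rot: [0.655, 0.755, 0.0, 0.001]
force: [-0.0, -0.0, 0.2]
finger_gap: 0.995
dp [ 0.06 -0.16  0.17] roll 0.0014045084729514823 yang now 0.141 tcp [ 0.5047 -0.1975  0.0657] t 16.65 q [-0.58  0.7   1.78  0.    0.66 -0.72] F [-0.4  0.3  0.5] gap 0.995
```

View pics/wrist14.png

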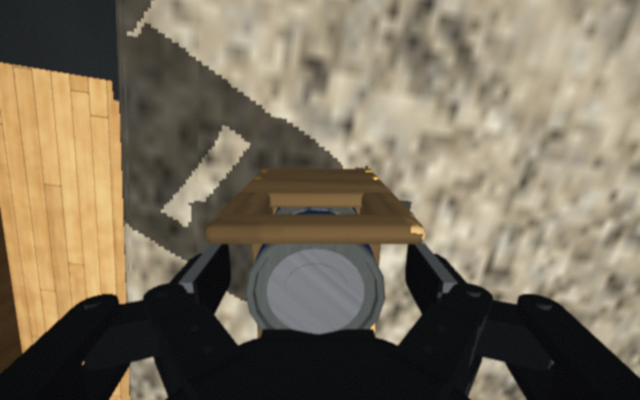

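The blue tin is centred between the fingers (318,285). Close and lift.

```bash
python3 -m creep '{"claw":[4.5,4.5,4.5,4.5,4.5,4.5,4.5,4.5,4.5,4.5,4.5,4.5],"dp":[[0,0,0],[0,0,0],[0,0,0],[0,0,0],[0,0,0],[0,0,-1],[0,0,-4],[0,0,-8],[0,0,-12],[0,0,-13],[3,0,-13],[6.8,0,-13]],"roll":[0,0,0,0,0,0,0,0,0,0,0,0]}' 40 && python3 -c "
from h import *
plan(.4929,-.1292,.152,.14);snap('wrist','wrist15')"
```

```text
t: 17.85
tcp_pos: [0.494, -0.1308, 0.1945]
tool_rot: [0.657, 0.754, 0.0, 0.001]
force: [-0.3, 0.4, -2.7]
finger_gap: 0.621
dp [ 0.17 -0.09  4.25] roll -0.003212992828405703 yang now 0.137 tcp [ 0.494  -0.1308  0.1945] t 17.85 q [-0.48  0.46  1.77  0.    0.91 -0.61] F [-0.3  0.4 -2.7] gap 0.621
```

View pics/wrist15.png

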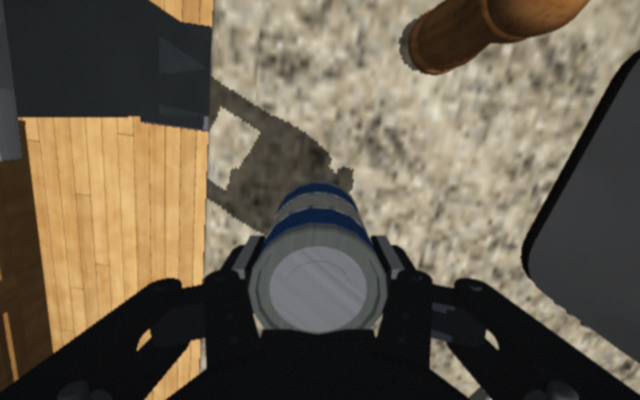

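```bash
python3 -m creep '{"claw":[4.5,4.5,4.5,4.5,4.5,4.5,4.5,4.5,4.5,4.5,4.5,4.5],"dp":[[0.2,0,3],[0.2,0,4.2],[0.2,0,4.2],[-0.6,0,4.2],[-1.2,0,3.9],[-1.9,0,3.7],[-2.6,0,3.6],[-3.3,0,3.6],[-4.0,0,3.7],[-4.8,0,3.8],[-5.5,0,4.1],[-6.1,0,4.3]],"roll":[0,0,0,0,0,0,0,0,0,0,0,0]}' 20 && python3 -c "
from h import *
held();plan(.5015,-.1923,.151,.14)"
```

```text
t: 19.1
tcp_pos: [0.502, -0.1909, 0.1524]
tool_rot: [0.656, 0.755, 0.0, -0.001]
force: [-2.2, 4.5, 2.0]
finger_gap: 0.623
ridge x range -24.5 65.6 slope deg 23.36 z at0 -32.1 3858
resid 10.772045101400753
10 y -32.0 32.0 2010
25 y -27.2 24.8 2608
40 y -25.2 23.3 1921
52 y -19.3 17.5 1188
dp [-0.03 -0.08  0.08] roll -0.0011683083693618812 yang now 0.139 tcp [ 0.5023 -0.1919  0.1518] t 19.15 q [-0.57  0.55  1.74  0.    0.85 -0.71] F [-3.   2.2  3.4] gap 0.62
```

Same as before; I finish the tilt.

```bash
python3 -m creep '{"claw":[4.5,4.5,4.5,4.5,4.5,4.5],"dp":[[-0.6,0,0.4],[-1.1,0,0.9],[-1.6,0,1.4],[-2.0,0,2.0],[-2.2,0,2.3],[-2.2,0,2.3]],"roll":[0,0,0,0,0,0]}' 20 && python3 -c "
from h import *
held();snap('wrist','wrist16');plan(.46,-.07,.2,.140)"
```

```text
t: 19.75
tcp_pos: [0.5068, -0.2149, 0.129]
tool_rot: [0.656, 0.755, -0.0, 0.002]
force: [-1.3, -0.7, 4.6]
finger_gap: 0.625
ridge x range 9.7 75.2 slope deg 15.11 z at0 -44.1 4837
resid 0.6610078001074186
10 y -32.0 32.0 1616
25 y -26.4 24.5 1172
40 y -26.6 24.7 2458
52 y -25.4 24.6 2466
dp [14.95 -2.59 -7.15] roll 0.00024436361319635225 yang now 0.14 tcp [ 0.5068 -0.2147  0.1292] t 19.85 q [-0.6   0.6   1.73 -0.    0.81 -0.74] F [-1.9 -1.7  4.5] gap 0.625
```

View pics/wrist16.png

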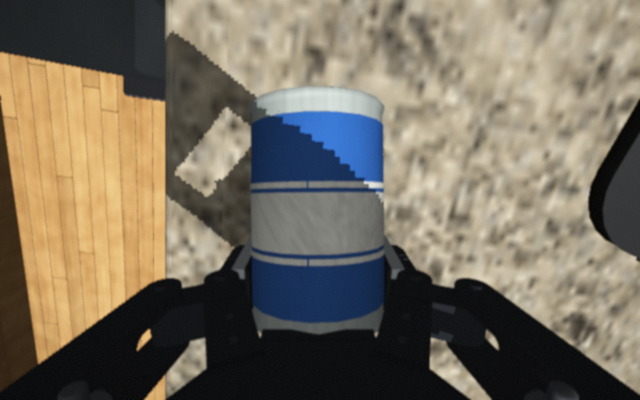

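Same state as green had (15° tilt), so I use the same set-down. This z is 0.8 mm higher.

```bash
python3 -m creep '{"claw":[4.5,4.5,4.5,4.5,4.5,4.5,4.5,4.5,4.5,4.5,4.5,4.5],"dp":[[0,0,-2],[2,0,-4],[6,-0.5,-4],[11,-1,-4],[15,-1.7,-2],[15,-1.7,2],[15,-1.7,6],[15,-1.7,8.5],[15,-1.7,9.6],[15,-1.7,10],[15,-1.7,10.5],[15,-1.7,10.9]],"roll":[0,0,0,0,0,0,0,0,0,0,0,0]}' 20 && python3 -m creep '{"claw":[6.0,6.0,6.0,6.0],"dp":[[0,0,0],[0,0,0],[0,0,0],[0,0,0]],"roll":[0,0,0,0]}' 20 && python3 -c "
from h import *
held();plan(.46,-.07,.02,.140);snap('wrist','wrist17')"
```

```text
t: 21.05
tcp_pos: [0.4701, -0.0679, 0.0209]
tool_rot: [0.656, 0.755, 0.001, 0.003]
force: [0.4, -3.6, 4.6]
finger_gap: 0.619
t: 21.45
tcp_pos: [0.4681, -0.0663, 0.0198]
tool_rot: [0.656, 0.755, 0.0, 0.0]
force: [0.2, 0.5, 0.1]
finger_gap: 0.705
ridge x range -10.2 63.4 slope deg 0.11 z at0 -34.4 5093
resid 0.6163989035725639
10 y -32.0 32.0 2357
25 y -25.2 26.9 1990
40 y -25.2 27.0 2250
52 y -25.0 27.0 2491
dp [-0.26 -0.84 -0.04] roll 8.929558170156504e-05 yang now 0.14 tcp [ 0.468  -0.0663  0.0196] t 21.5 q [-0.38  0.76  1.96  0.    0.42 -0.52] F [-0.7 -0.5 -0.7] gap 0.702
```

View pics/wrist17.png

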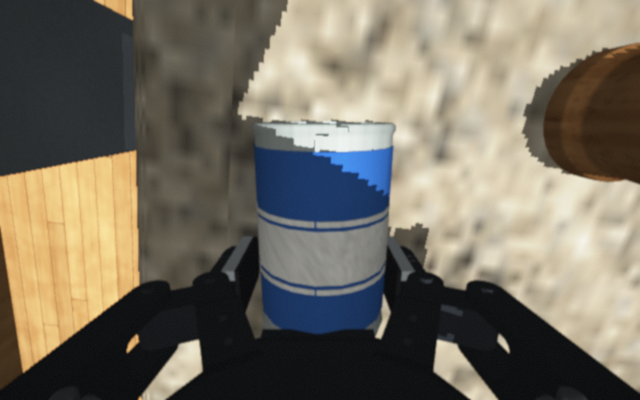

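Blue lies flat too (top at 54 mm). Regrasp at the middle and lift.

```bash
python3 -m creep '{"claw":[6.0,6.0,6.0,4.5,4.5,4.5,4.5,4.5,4.5,4.5],"dp":[[1,0,-1.1],[1.9,0,-1.1],[1.9,0,-1.1],[1.9,0,-1.1],[1.9,0,-1.1],[1.9,0,-1.1],[1.9,0,-3],[1.9,0,-8],[1.9,0,-13],[1.9,0,-17]],"roll":[0,0,0,0,0,0,0,0,0,0]}' 40 && python3 -c "
from h import *
plan(.463,.192,.28,-.156)"
```

```text
t: 22.55
tcp_pos: [0.4649, -0.0474, 0.1911]
tool_rot: [0.656, 0.755, -0.0, 0.0]
force: [1.6, -0.4, -2.2]
finger_gap: 0.618
dp [23.73  3.16 -8.89] roll 0.29619386946568493 yang now 0.14 tcp [ 0.4649 -0.0474  0.1911] t 22.55 q [-0.34  0.41  1.88 -0.    0.85 -0.48] F [ 1.6 -0.4 -2.2] gap 0.618
```

```bash
python3 -m creep '{"claw":[4.5,4.5,4.5,4.5,4.5,4.5,4.5,4.5,4.5],"dp":[[3,0,-4],[7,0.5,-8],[12,1,-8.9],[17,2,-8.9],[21,3,-8.9],[23.7,3.2,-8.9],[23.7,3.2,-8.9],[23.7,3.2,-8.9],[23.7,3.2,-8.9]],"roll":[0.1,0.2,0.296,0.296,0.296,0.296,0.296,0.296,0.296]}' 40
python3 - <<'E'
from h import *
C,s=held(); cv2.imwrite('pics/wrist18.png',s['image'][...,::-1])
for v in range(174,340,16): print(v,C[v,318].round(1))
plan(.4937,.2439,.1855,-.156)
E
```

```text
t: 23.45
tcp_pos: [0.4633, 0.1908, 0.2778]
tool_rot: [0.76, 0.65, -0.001, -0.0]
force: [0.3, -0.1, -3.1]
finger_gap: 0.619
ridge x range -19.8 44.0 slope deg 4.71 z at0 -23.1 3384
resid 4.803090590356836
10 y -32.0 32.0 2944
25 y -25.4 24.7 1726
40 y -26.8 26.5 2376
174 [41.  -0.2  5.9]
190 [ 40.6  -0.3 -21.9]
206 [ 34.8  -0.2 -22.4]
222 [ 29.   -0.2 -23.3]
238 [ 22.9  -0.2 -23.7]
254 [ 15.9  -0.2 -22.4]
270 [  9.   -0.2 -22.2]
286 [  2.8  -0.2 -23.3]
302 [ -4.5  -0.2 -23. ]
318 [-12.6  -0.2 -22.1]
334 [  8.9  -0.3 -56.5]
dp [5.75 2.15 9.23] roll -0.0013753472909974196 yang now -0.157 tcp [0.4635 0.1905 0.2779] t 23.5 q [ 0.17  0.33  1.7  -0.    1.11  0.32] F [ 0.2  0.8 -2.1] gap 0.609
```

View pics/wrist18.png

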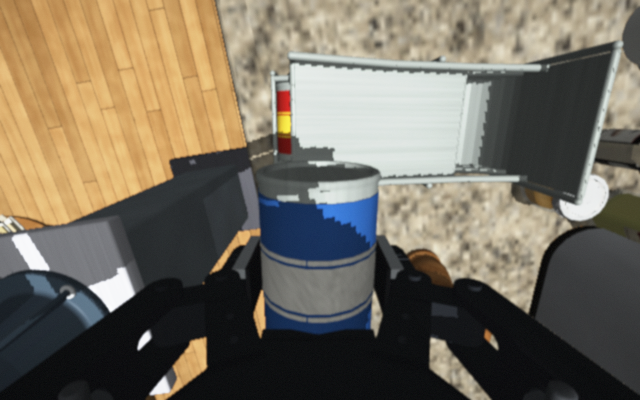

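```bash
python3 -m creep '{"claw":[4.5,4.5,4.5,4.5,4.5,4.5,4.5,4.5,4.5,4.5],"dp":[[4,1.6,0],[5.8,2.15,0],[5.8,2.15,2],[5.8,2.15,5],[5.8,2.15,8],[5.8,2.15,9.5],[5.8,2.15,10.2],[5.8,2.15,10.6],[5.8,2.15,10.6],[5.8,2.15,10.6]],"roll":[0,0,0,0,0,0,0,0,0,0]}' 40 && python3 -c "
from h import *
snap('wrist','wrist19');plan(.4937,.2439,.172,-.156)"
```

```text
t: 24.5
tcp_pos: [0.4948, 0.2455, 0.1732]
tool_rot: [0.76, 0.65, 0.001, 0.0]
force: [-0.3, 1.1, -1.4]
finger_gap: 0.621
dp [-0.19 -0.08  0.13] roll -0.00028964828705468904 yang now -0.156 tcp [0.4948 0.2456 0.1734] t 24.55 q [ 0.26  0.53  1.69 -0.    0.91  0.41] F [ 0.5  0.2 -1.9] gap 0.62
```

View pics/wrist19.png

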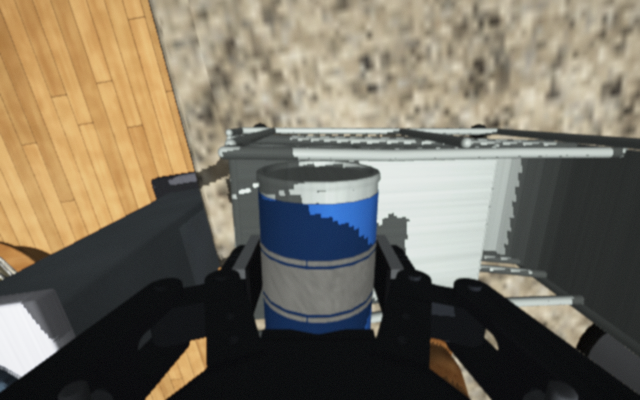

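It is clear of both wires; I shift back 1.5 mm, lower 1.5 mm, release and lift.

```bash
python3 -m creep '{"claw":[4.5,4.5,7,8.5,8.5,8.5,8.5,8.5,8.5,8.5,8.5,8.5],"dp":[[-0.15,0,0.15],[-0.15,0,0.15],[-0.15,0,0.15],[-0.15,0,0.15],[-0.15,0,0.15],[-0.15,0,0.15],[-0.15,0,-2],[-0.15,0,-5],[-0.15,0,-9],[-0.15,0,-9],[-0.15,0,-9],[-0.15,0,-9]],"roll":[0,0,0,0,0,0,0,0,0,0,0,0]}' 40 && python3 -c "
from h import *
plan(.46,.05,.27)"
```

```text
t: 25.75
tcp_pos: [0.4928, 0.2439, 0.2613]
tool_rot: [0.76, 0.65, -0.001, -0.001]
force: [-0.7, -0.6, 0.7]
finger_gap: 0.998
dp [-19.67  -0.23  -0.85] roll None yang now -0.156 tcp [0.4928 0.2439 0.2613] t 25.75 q [0.26 0.41 1.61 0.   1.12 0.41] F [-0.7 -0.6  0.7] gap 0.998
```

```bash
python3 -m creep '{"claw":[8.5,8.5,8.5,8.5,8.5,8.5,8.5,8.5,8.5,8.5],"dp":[[-5,0,-1],[-10,0,-1],[-15,0,-1],[-20,0,-1],[-24,0,-1],[-24,0,-1],[-24,0,-1],[-24,0,-1],[-24,0,-1],[-24,0,-1]],"roll":[0,0,0,0,0,0,0,0,0,0]}' 40
python3 - <<'E'
from h import *
s=snap('top','top20');w=snap('side','side20');np.savez('top20.npz',**s);np.savez('side20.npz',**w)
im=cv2.imread('pics/top20.png')[120:220,220:320];im2=cv2.imread('pics/side20.png')[120:220,250:350];cv2.imwrite('pics/c20.png',np.hstack([cv2.resize(i,None,fx=4,fy=4,interpolation=cv2.INTER_CUBIC) for i in(im,im2)]))
yaw=-.156; X=np.array([np.cos(yaw),np.sin(yaw)]);Y=np.array([-X[1],X[0]])
for d in (s,w):
    C=cloud(d); H=cv2.cvtColor(d['image'],cv2.COLOR_RGB2HSV); A=C[...,:2]@X-.4999; B=C[...,:2]@Y-.3176
    reg=(A>-.14)&(A<.13)&(abs(B)<.07)&(C[...,2]<.15)&(C[...,2]>0)
    for n,(a,b) in dict(green=(65,95),blue=(100,128)).items():
        k=reg&(H[...,0]>a)&(H[...,0]<b)&(H[...,1]>90)&(H[...,2]>30)
        if k.sum()>3: print(n,k.sum(),'rack x',np.percentile(A[k],[5,50,95]).round(3),'y',np.percentile(B[k],[5,95]).round(3),'z',np.percentile(C[k][:,2],[5,95]).round(3))
E
```

```text
t: 26.75
tcp_pos: [0.4564, 0.0083, 0.2721]
tool_rot: [0.759, 0.651, -0.0, -0.0]
force: [-0.4, 0.3, 0.9]
finger_gap: 0.993
blue 31 rack x [-0.013  0.002  0.023] y [-0.036 -0.018] z [0.07  0.094]
```

View pics/c20.png

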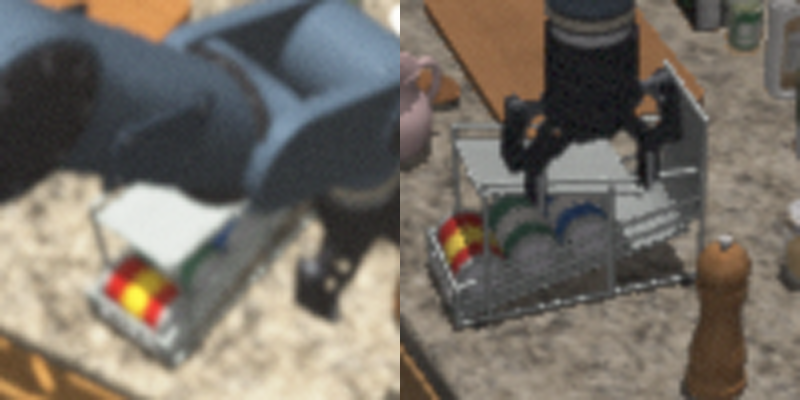

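View pics/top20.png

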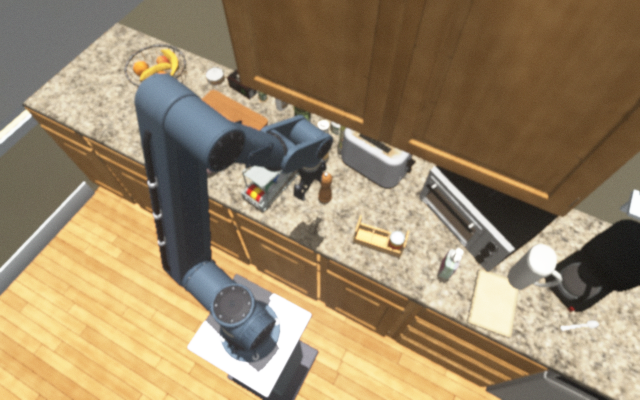

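View pics/side20.png

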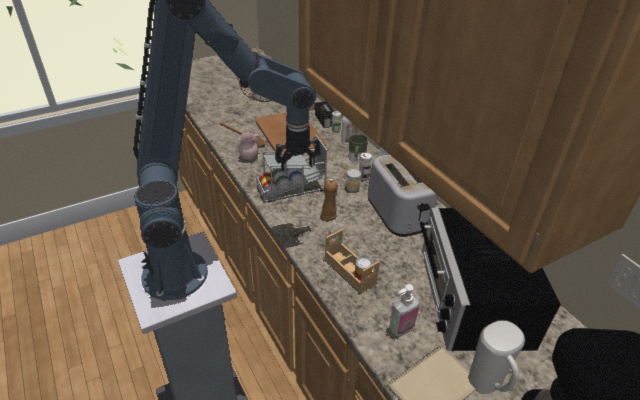

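The side view shows red, green and blue in order in the lower lane (crop ends at about (455,240), (530,245), (585,235)). Yellow is in the carrier, and the mill, creamer and soap are upright where they were.

```bash
python3 -c "
from h import *
print(workorder.sign_off())"
```

```text
the job is handed in; nothing more can be done
None
```

The rack is restocked and handed in: red, green and blue wait in that order behind the front stop. The job took about 27 s of the 72 s allowed.

**How it was done:** the tool only points down, so I turned each tin over the top edge of the carrier's fixed end board. I then set it flat on the worktop, regrasped it at the middle and released it in the mouth of the top lane, first green, then blue.

**What went wrong on the way:** my first attempt to tip green on the worktop failed because its foot slid. It briefly pressed with about 50 N at the wrist, under the 120 N limit. That press came through the held tin, not the arm or gripper body.

**Last checks:**
- **Queue:** the side picture shows the three tins touching, in the right order. Blue measured at rack x of about +0.00 to +0.01 m, against +0.012 m expected. My colour mask found no green pixels in the rack, so green's place rests on the pictures alone.
- **Everything else:** yellow is still in the carrier. The mill, creamer and soap stand upright where they were, judged by eye. The gripper was open and clear, with no contact force.

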